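# Change the paper roll in the counter dispenser

### The arm

A 6-joint arm with a two-finger parallel gripper is mounted at the origin on a cart in front of the work surface, level with it; the furniture and walls round the work are solid. World frame = base frame: x ahead of the robot, y to its left, z up, the work surface at z = 0. Lengths are in m, angles in degrees, forces in N, time in s.
With the tool pointing down it reaches from about 0.3 to 0.75 m from the base axis. Payload 8.5 kg.
Tool frame: the origin (TCP) lies at the very end of the fingers, on their centre line; the grasp point (between the pads) lies 19 mm behind it; z points along the fingers, y is the line along which they close (so a half turn about z gives the same grasp; the last joint's range is limited). The gripper opens to 85 mm and grips with 20 to 120 N. Pads are 22 mm wide; open, the fingers measure 114 mm over their backs; the gripper's body (76 mm by 85 mm) begins 54 mm behind the grasp point. The pads swing forward as they close: fully open they stand 13 mm farther back than shut.
Start: joints at [53.497, 21.807, 74.336, -0, 83.858, -12.336], TCP at [0.225, 0.502, 0.231] pointing down, gripper open.
Joint ranges: [-178.18, 178.18], [-50.72, 133.34], [12.68, 142.11], [-81.47, 261.47], [9.98, 163.14], [-165.26, 165.26]. Speed limits (degrees/s): [136.94, 136.94, 180, 180, 180, 180].

### API

Orientations are given as a 3x3 rotation matrix whose columns are the frame's x, y, z axes.
In Python, from rig import env gives the robot as it stands.
- The arm moves only by the tool move_arm, never from a script. Its argument "plan" is a list of rows, each a list of 7 numbers: the turn, a rotation vector about the tool's x, y, z in degrees, then the shift along the tool's x, y, z in cm, then the gripper command: -1 is shut, 1 is fully open, values between are in proportion. In form: [[ax, ay, az, tx, ty, tz, jaw], ...]. A call has 1 to 5 rows; each row is the pose to reach, as a shift and turn from the pose commanded when the call began, along the tool's axes at that moment; what a row does not reach only later rows make up. A row lasts 1/10 s, in which the tool goes at most 50 mm and 8.59 degrees, less where a joint would pass 70% of its speed; a pose out of reach is approached as far as the arm can. A call with a gripper value outside its range is refused whole. The fingers move at their own pace and stop on an object; "squeeze" is the grip in N (left out, the last holds). Time passes only in rows, so rows that repeat a pose let the fingers close. It gives the time, the measured TCP pose, the force, the opening and the grip force at its end, in the units of the state.
- env.observe(): the state, without advancing time (a new reading comes with each control period).
- env.get_image(name): name is "scene" or "top"; returns a dict with "color" (480x640x3 uint8, red, green, blue), "fov_y" (degrees; the focal length in pixels is half the picture's height over the tangent of half this angle, whatever the lens; pixels are square), "cx", "cy" (the principal point, pixels), "distortion" ([k1, k2, p1, p2, k3] as OpenCV has them; the pictures are not rectified), "R" (3x3) and "t" (3): a world point X has camera coordinates R X + t. Camera axes: x right, y down, z forward; pixel columns grow to the right and rows downward; lengths in m; the calibration is good to about 2 mm. A picture is of the moment at which its call begins. There is no depth.
- env.close_job(): hands the job in; it is judged then, once.
Trained networks look in a picture, given as the dict that the camera call returned (one of the last four; its "shot" number tells which), for a name from the list of things; names that differ only in an ending like _2 or _b are one class to them, and where a whole thing is asked for, a point or a joint stands for the part that bears it (a point fixed in the world has none). Each returns a list of dicts, best first, with "conf" (0 to 1); they miss things now and then, are a little off and sometimes report something else, mostly with a low value. They report only what shows in the picture. A call takes as long as a camera call.
- env.outline_of(target, picture): "mask" (480x640 bool, what is visible of it) and "bbox" ([centre column, centre row, width, height] in pixels, round what is visible of it).
- env.tip_of(target, picture): "pixel" ([column, row] in pixels: a listed point, or the origin of a listed thing).
The state is a dict: "time_s": time; "q": joint angles; "qvel": joint speeds; "joint_efforts": joint torques, N m; "position": TCP position; "tool_rot": TCP orientation; "ft_force": force on the tool from outside, world axes, zero at the start; "wrist_torque": the same for the moment, N m; "grip_width": finger opening in m; "gripper_force": force on a finger pad.
Only numpy, scipy, OpenCV 4.12 (cv2) and the standard library are available. Lean on these libraries where they do the work, as an engineer would, in place of code of your own. Each camera call takes 0.05 s, during which the arm holds its last target. There are 200 camera calls.

### The job

The baking-paper dispenser has run out: lift its empty cardboard core out and put it in the steel scrap pan. Then load the long fresh roll (not the short one): press its end against the sprung plate so that the other end clears the retaining lip, lower it until its core has settled on the rollers at both ends, and only then let go, so that it stays fully home under the lip. Leave everything else on the worktop where it is.

Things in the scene. Friction and masses are not known exactly. Their poses are not given: they have to be found in the camera images.
- dispenser: Steel roll dispenser, fixed; base plate 140 x 296 mm, 10 mm high, a cheek at each end, toothed tear bar along its front (-x) edge: 42 mm high, 85 to 101 mm in front of the roll axis. Origin on the worktop under the roll axis; y along that axis, z up. Fixed end with the lip at +y, sprung end at -y (spring barrel to y = -173 mm, cheek 110 mm high). The 200 mm between the ends is open to fingers
- cradle (a point): Where the middle of a roll or core lies when fully home: dispenser y = 10 mm, 60 mm above the worktop; axes as the dispenser's. The core's ends rest on two pairs of 12 mm white rollers, 123 mm toward -y and 112 mm toward +y of this point; the rollers stand 17 mm before and behind the axis
- lip (a point): Middle of the inner edge of the retaining lip, a 40 mm wide steel tab at the fixed (+y) end, underside 80.5 mm and top 84.5 mm above the worktop. It reaches 7 mm inward from the end wall (inner face 130 mm toward +y from cradle), over the end of a core that is home; so a roll passes it only when moved 7 mm or more from home toward -y. Beyond 16 mm its paper comes over the -y rollers
- end_plate (a joint): Slide of the sprung end plate: white, 36 mm wide, flat from 50 to 116 mm above the worktop, its top bent outward up to 128 mm. 0 = where the end of a roll that is home holds it (face 130 mm toward -y from cradle); grows as it is pushed toward -y, to 0.018; -0.010 when the dispenser is empty. Spring: 3.2 N at -0.010, 4 N at 0, 5 N at 0.012 m. Slippery, as are rollers, end wall and lip
- empty_core: Empty brown cardboard core, 36 mm diameter, 260 mm long, 60 g, lying home in the dispenser at the start. Origin on its axis at mid length; y runs along the axis; it may be turned anyhow about that axis
- paper_roll: Long fresh roll of white baking paper, lying on the worktop: paper 56 mm diameter and 200 mm long on a brown core of 36 mm diameter and 260 mm length that stands out 30 mm at either end; about 250 g. Origin on its axis at mid length; y runs along the axis; either end may go to either side; it rolls easily
- short_roll: Short roll for another machine, standing on end: paper 56 mm diameter and 100 mm long on a core of 36 mm diameter and 130 mm length. A bystander. Origin on its axis at mid length
- scrap_pan: Open stainless scrap pan fixed to the worktop, 176 x 325 mm over the rim, 65 mm high, inside 152 x 301 mm, inner floor 3 mm above the worktop. Origin: centre of its underside; y along its long side
- garlic: Garlic bulb, up to 60 mm across, 58 mm high, lying close beside the long roll. A bystander. Origin: centre of its underside
- spray_can: Spray can, 54 mm diameter, 169 mm high, standing. A bystander. Origin: centre of its underside. (Behind the worktop a fixed serving shelf hangs over the pan wells, its front edge 0.70 m ahead of the robot's base and 0.43 m above the worktop: keep a tall wrist clear of it by swinging in toward the robot)
- lemon: Lemon, 78 x 55 x 56 mm. A bystander. Origin: centre of its underside
- ramekin: White china ramekin, 82 mm diameter, 42 mm high. A bystander. Origin: centre of its underside
- pen: Marker pen, 17 x 135 x 16 mm, along its own y. A bystander. Origin: centre of its underside

How it is judged (in metres and radians):
On the way, in this order (a step that is already met when the one before it is completed fails the run):
1. the empty core lies in the scrap pan, let go (x of empty_core in the frame of scrap_pan between -0.075 and 0.075 m and y of empty_core in the frame of scrap_pan between -0.04 and 0.04 m and height (world z) of empty_core below 0.045 m and contact force between empty_core and the fingers below 0.1 N), for 0.2 s.
2. the long roll has settled on the rollers at both ends while the fingers still hold it (z of paper_roll in the frame of cradle between -0.003 and 0.003 m and x of paper_roll in the frame of cradle between -0.003 and 0.003 m and y of paper_roll in the frame of cradle between -0.02 and 0.004 m and angle between the y axis of paper_roll and the y axis of cradle, either way round below 0.03 rad and contact force between paper_roll and the fingers above 1 N), for 0.2 s.
At the end, for the whole second after the job is handed in: The long roll lies at rest in the dispenser under the lip, its middle within 3 mm of home across and in height and 4 mm along the axis, parallel to the cradle within 0.03 rad; the empty core lies inside the scrap pan, its middle below 45 mm; both are released (z of paper_roll in the frame of cradle between -0.003 and 0.003 m and x of paper_roll in the frame of cradle between -0.003 and 0.003 m and y of paper_roll in the frame of cradle between -0.004 and 0.004 m and angle between the y axis of paper_roll and the y axis of cradle, either way round below 0.03 rad and linear speed of paper_roll below 0.01 m/s and x of empty_core in the frame of scrap_pan between -0.075 and 0.075 m and y of empty_core in the frame of scrap_pan between -0.04 and 0.04 m and height (world z) of empty_core below 0.045 m); the robot touches nothing.
It fails at once if a bystander (garlic, spray can, lemon, ramekin, pen, short roll) is moved by more than 25 mm (distance of any of garlic, spray_can, lemon, ramekin, pen, short_roll from where it was at the start of the episode above 0.025 m).
It also fails if it takes over 70 s, if anything falls off the work surface, if the arm or the gripper's body presses on something with over 40 N, if the wrist force passes 120 N, or if a joint passes its speed limit or range.

## Working session

There is one attempt and no reset: what is moved stays moved. The work goes in short steps, Python scripts to look and compute and a tool call to move; the robot and the scene stay as the last step left them, time stands still between calls to the robot, and variables do not carry over. Pictures are saved under pics/ and viewed, at most 10 in all, crops included, and the job is handed in when it is done.

Besides the shell and the picture viewer there is one more tool, called after ">>>" as name([rows], argument=value, ...), one row to a line, values as JSON. move_arm: Moves the arm, as the interface text tells. Its arguments: {"type":"object","properties":{"plan":{"type":"array"},"squeeze":{"type":"number"}},"required":["plan"]}

```bash
ls; mkdir -p pics; cat > h.py <<'E'
import numpy as np, cv2
from rig import env
def cam(p):
    h,w=p["color"].shape[:2]; f=h/2/np.tan(np.radians(p["fov_y"]/2))
    return np.array([[f,0,p["cx"]],[0,f,p["cy"]],[0,0,1]]),np.array(p["distortion"],float),np.array(p["R"]),np.array(p["t"])
def to_z(p,uv,z):
    K,d,R,t=cam(p); n=cv2.undistortPoints(np.array(uv,float).reshape(-1,1,2),K,d).reshape(-1,2)
    c=-R.T@t; D=np.c_[n,np.ones(len(n))]@R
    return c+D*((z-c[2])/D[:,2])[:,None]
def proj(p,X):
    K,d,R,t=cam(p); return cv2.projectPoints(np.array(X,float).reshape(-1,1,3),cv2.Rodrigues(R)[0],t,K,d)[0].reshape(-1,2)
def save(p,n): cv2.imwrite("pics/"+n,p["color"][:,:,::-1])
E
python3 - <<'E'
from h import *
np.set_printoptions(precision=4,suppress=True)
for n in ["top","scene"]:
    p=env.get_image(n); save(p,n+"0.png"); print(n,"cam at",-np.array(p["R"]).T@p["t"])
    for o,z in [("dispenser",0),("cradle",.06),("lip",.0825),("empty_core",.06),("paper_roll",.028),("short_roll",.065),("scrap_pan",0),("garlic",0),("spray_can",0),("lemon",0),("ramekin",0),("pen",0)]:
        r=env.tip_of(o,p)
        for k in r[:2]: print(o,k["conf"],np.round(k["pixel"],1),to_z(p,k["pixel"],z)[0][:2])
print(env.observe())
E
```

```text
pics
top cam at [ 0.3149 -0.0109  1.4772]
dispenser 0.63 [195.5 243.4] [0.5354 0.3411]
cradle 0.6 [187.7 239.4] [0.5379 0.348 ]
lip 0.72 [142.5 247.3] [0.5163 0.4615]
lip 0.2 [312.3 252.3] [0.4911 0.0112]
empty_core 0.93 [187.  238.1] [0.5415 0.3499]
paper_roll 0.74 [313. 251.] [0.5015 0.0101]
paper_roll 0.41 [139.3 247.9] [0.5227 0.4886]
short_roll 0.85 [336.8 187.2] [ 0.6712 -0.0598]
scrap_pan 0.55 [436.8 226.2] [ 0.5667 -0.3404]
scrap_pan 0.54 [186.2 238.2] [0.5509 0.3675]
garlic 0.65 [290.4 257.4] [0.4887 0.0744]
spray_can 0.58 [289.  193.5] [0.6728 0.0753]
lemon 0.91 [349.1 281.4] [ 0.4173 -0.0881]
lemon 0.67 [198.9 242.2] [0.5386 0.3316]
ramekin 0.74 [434.3 275.8] [ 0.4271 -0.3251]
pen 0.61 [221.8 285.5] [0.415  0.2666]
pen 0.48 [311.7 249.4] [0.5098 0.014 ]
scene cam at [-0.0545 -1.0222  0.5961]
dispenser 0.85 [283.3 231.4] [0.5438 0.3506]
dispenser 0.65 [280.9 215.3] [0.6014 0.5035]
cradle 0.9 [281.9 214.9] [0.54   0.3522]
lip 0.86 [260.8 202.5] [0.4997 0.4424]
empty_core 0.78 [282.8 216.8] [0.5352 0.3337]
paper_roll 0.59 [313.6 265.2] [0.4895 0.0186]
short_roll 0.98 [381.8 2
[... 191 characters left out ...]
-0.0804]
ramekin 0.9 [357.6 346.2] [ 0.4189 -0.3267]
pen 0.58 [413.6 331.7] [ 0.5627 -0.337 ]
pen 0.57 [259.1 245.5] [0.4253 0.2722]
{'time_s': 1.3, 'q': array([ 53.4962,  21.8079,  74.336 ,  -0.0006,  83.8581, -12.3378]), 'qvel': array([-0.0598,  0.0369,  0.0644,  0.0574, -0.1228,  0.024 ]), 'joint_efforts': array([  0.0017, -44.8322, -23.1474,  -0.0001,   0.0003,  -0.    ]), 'position': array([0.2252, 0.5018, 0.2313]), 'tool_rot': array([[-0.9124,  0.4094, -0.    ],
       [ 0.4094,  0.9124, -0.    ],
       [-0.    , -0.    , -1.    ]]), 'ft_force': array([0.2871, 1.0384, 0.3449]), 'wrist_torque': array([-0.0114, -0.0017,  0.0014]), 'gripper_force': 0.0, 'grip_width': 0.08506348952822908}
```

```bash
python3 - <<'E'
import cv2
i=cv2.imread("pics/top0.png"); cv2.imwrite("pics/t0c.png",cv2.resize(i[150:330,90:500],(800,351),interpolation=cv2.INTER_CUBIC))
E
```

```text
(no output)
```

View pics/t0c.png

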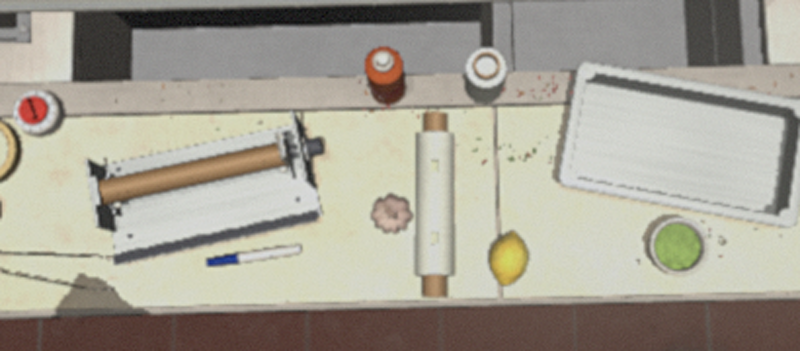

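View pics/scene0.png

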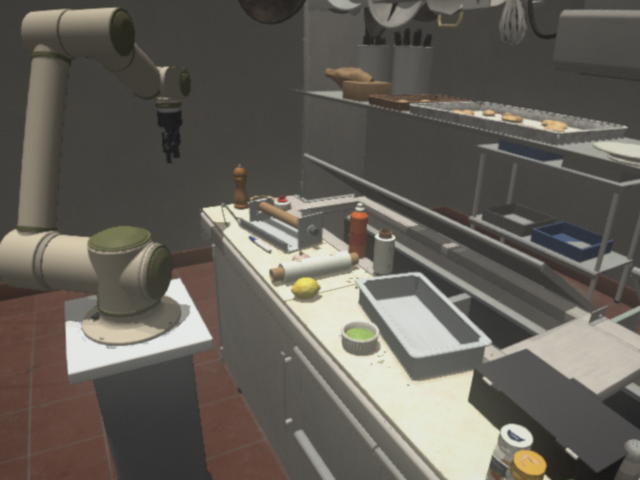

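The top crop shows the core lying in the dispenser from about (141,247) to (233,228), with the lip end on the left and the sprung barrel on the right. The long roll is near (313,251) and lies along x, with the garlic to its left. The pan is at upper right and the pen in front of the dispenser. Next I'll get the axes from masks.

```bash
cat > m.py <<'E'
from h import *
np.set_printoptions(precision=4,suppress=True)
def axis(p,o,z,i=0):
    r=env.outline_of(o,p)
    if not r: print(o,"none"); return
    m=r[i]["mask"]; v,u=np.nonzero(m); X=to_z(p,np.c_[u,v],z)[:,:2].astype(np.float32)
    (c,s,a)=cv2.minAreaRect(X); B=cv2.boxPoints((c,s,a))
    vx,vy,_,_=cv2.fitLine(X,cv2.DIST_L2,0,.01,.01).ravel()
    print(o,round(r[i]["conf"],2),len(r),"rect c",np.array(c),"size",np.array(s),"mean",X.mean(0),"line ang",np.degrees(np.arctan2(vy,vx)),"\n  corners",B.round(3).tolist())
E
python3 - <<'E'
from m import *
p=env.get_image("top")
for o,z in [("empty_core",.07),("paper_roll",.04),("scrap_pan",.065),("dispenser",.03),("end_plate",.12),("garlic",.03),("lemon",.03),("pen",.01)]: axis(p,o,z)
# brown ends / fine mask by colour
hsv=cv2.cvtColor(p["color"],cv2.COLOR_RGB2HSV)
for o in ["empty_core"]:
    b=env.outline_of(o,p)[0]["bbox"];print(b)
p=env.get_image("scene")
for o,z in [("empty_core",.07),("paper_roll",.04)]: axis(p,o,z)
E
```

```text
empty_core 0.59 1 rect c [0.5384 0.347 ] size [0.0371 0.252 ] mean [0.5379 0.3474] line ang -79.27841 
  corners [[0.49799999594688416, 0.46799999475479126], [0.5419999957084656, 0.2199999988079071], [0.5789999961853027, 0.22599999606609344], [0.5350000262260437, 0.4740000069141388]]
paper_roll 0.87 1 rect c [0.4909 0.0117] size [0.058  0.2587] mean [0.4889 0.0123] line ang -1.3899201 
  corners [[0.3610000014305115, -0.014000000432133675], [0.6190000176429749, -0.020999999716877937], [0.6209999918937683, 0.03700000047683716], [0.3619999885559082, 0.04399999976158142]]
scrap_pan none
dispenser 0.98 1 rect c [0.5208 0.3277] size [0.1583 0.3328] mean [0.5095 0.3251] line ang -78.47086 
  corners [[0.41100001335144043, 0.47600001096725464], [0.47600001096725464, 0.14900000393390656], [0.6309999823570251, 0.18000000715255737], [0.5659999847412109, 0.5059999823570251]]
end_plate 0.51 1 rect c [ 0.4176 -0.3064] size [0.0761 0.0768] mean [ 0.4175 -0.3071] line ang -69.71632 
  corners [[0.37700000405311584, -0.34200000762939453], [0.453000009059906, -0.34700000286102295], [0.458000004291534
[... 825 characters left out ...]
86066], [0.44200000166893005, 0.2070000022649765], [0.4300000071525574, 0.33399999141693115]]
[186.4, 237.4, 96.5, 25.6]
empty_core 0.72 1 rect c [0.5218 0.3462] size [0.0638 0.2752] mean [0.5206 0.3439] line ang -84.614006 
  corners [[0.46399998664855957, 0.4749999940395355], [0.5170000195503235, 0.20499999821186066], [0.5789999961853027, 0.21699999272823334], [0.5270000100135803, 0.4869999885559082]]
paper_roll 0.71 1 rect c [ 0.4805 -0.0065] size [0.1181 0.2789] mean [ 0.4725 -0.0103] line ang 2.6307523 
  corners [[0.3400000035762787, -0.06400000303983688], [0.6190000176429749, -0.06700000166893005], [0.6209999918937683, 0.050999999046325684], [0.34200000762939453, 0.05400000140070915]]
```

```bash
cat >> h.py <<'E'
def go(x,y,z,yaw):
    """tool-down target; yaw = world angle of tool y. prints row in tool axes"""
    from scipy.spatial.transform import Rotation as Ro
    s=env.observe(); R=np.array(s["tool_rot"]); a=np.radians(yaw)
    Y=np.array([np.cos(a),np.sin(a),0]); Z=np.array([0,0,-1.]); T=np.c_[np.cross(Y,Z),Y,Z]
    w=Ro.from_matrix(R.T@T).as_rotvec(degrees=True); d=R.T@(np.array([x,y,z])-s["position"])*100
    print("row",np.round(w,2).tolist(),np.round(d,2).tolist(),"t",round(s["time_s"],2))
E
python3 - <<'E'
from m import *
from scipy import stats
p=env.get_image("top"); go(.5395,.3495,.16,10.7)
hsv=cv2.cvtColor(p["color"],cv2.COLOR_RGB2HSV); M=env.outline_of("empty_core",p)[0]["mask"].astype(np.uint8)
M=cv2.dilate(M,np.ones((3,3)))>0
v,u=np.nonzero(M); print(np.median(hsv[M],0))
br=M&(hsv[...,1]>80)&(hsv[...,0]<22)
def ax(br,z):
    v,u=np.nonzero(br); us=np.unique(u)
    us=us[4:-4]; c=[np.mean(v[u==k]) for k in us]; n=[np.sum(u==k) for k in us]
    X=to_z(p,np.c_[us,c],z); r=stats.theilslopes(X[:,0],X[:,1]); print("slope deg",np.degrees(np.arctan(r[0])),"x at y=.3495",r[0]*.3495+r[1],"y range",X[0,1],X[-1,1],np.median(n))
ax(br,.063); ax(M,.063)
uv=[[390,182],[377,245],[492,265]]; print(to_z(p,uv,.065))
E
```

```text
row [-0.0, 0.0, 55.13] [-34.91, -1.02, 7.13] t 2.0
[ 16. 101. 154.]
slope deg -10.881204260772355 x at y=.3495 0.5393767745972341 y range 0.4613769289259239 0.23047841530898597 11.0
slope deg -10.865183878960325 x at y=.3495 0.5386642782501705 y range 0.46668692880405255 0.23047638605695672 17.0
[[ 0.6817 -0.2057  0.065 ]
 [ 0.5086 -0.163   0.065 ]
 [ 0.4472 -0.4652  0.065 ]]
```

```bash
python3 - <<'E'
import cv2, numpy as np
a=cv2.imread("pics/scene0.png")[185:255,225:335]; b=cv2.imread("pics/top0.png")[205:290,130:265]
a=cv2.resize(a,(470,300),interpolation=3); b=cv2.resize(b,(470,296),interpolation=3)
cv2.imwrite("pics/c1.png",np.vstack([a,b]))
E
```

```text
(no output)
```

View pics/c1.png

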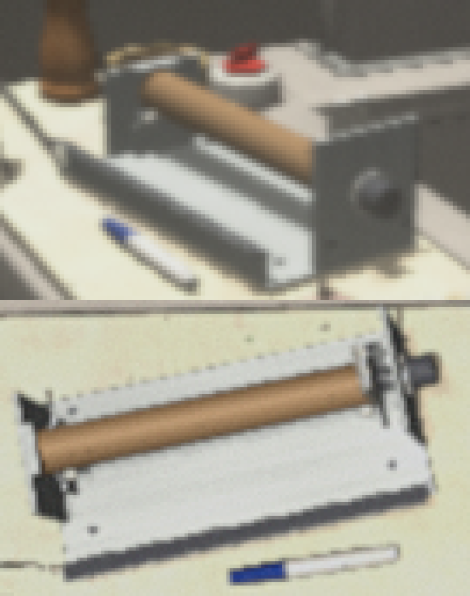

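The crop shows tall cheeks at both ends. The core is home and the tear bar is in front, with the pen just ahead of it. I'll move above the core.

>>> move_arm([
  [0,0,55.1,-34.9,-1,5,1],
  [0,0,55.1,-34.9,-1,5,1],
  [0,0,55.1,-34.9,-1,5,1],
  [0,0,55.1,-34.9,-1,5,1],
  [0,0,55.1,-34.9,-1,5,1],
], squeeze=40)

```text
time_s: 2.55
position: [0.4496, 0.3929, 0.1957]
tool_rot: [[-0.383, 0.924, 0.0], [0.924, 0.383, 0.0], [0.0, 0.0, -1.0]]
ft_force: [-0.6, 0.4, -0.4]
grip_width: 0.0854
gripper_force: 0.0
```

```bash
python3 -c "
from h import *
go(.5395,.3495,.041,10.9)"
```

```text
row [0.01, -0.01, 11.61] [-7.45, 6.64, 15.47] t 2.55
```

>>> move_arm([
  [0,0,11.6,-7.5,6.6,0,1],
  [0,0,11.6,-7.5,6.6,0,1],
  [0,0,11.6,-7.5,6.6,4,1],
  [0,0,11.6,-7.5,6.6,8,1],
  [0,0,11.6,-7.5,6.6,8,1],
])

```text
time_s: 3.05
position: [0.5358, 0.3492, 0.1106]
tool_rot: [[-0.195, 0.981, -0.01], [0.981, 0.195, -0.004], [-0.002, -0.01, -1.0]]
ft_force: [-0.3, -0.3, -0.6]
grip_width: 0.0854
gripper_force: 0.0
```

```bash
python3 -c "
from h import *
go(.5395,.3495,.041,10.9)"
```

```text
row [-0.6, 0.12, 0.32] [-0.03, 0.44, 6.96] t 3.05
```

>>> move_arm([
  [0,0,0,0,0.2,3.5,1],
  [0,0,0,0,0.2,6.9,1],
  [0,0,0,0,0.2,6.9,1],
  [0,0,0,0,0.2,6.9,-1],
  [0,0,0,0,0.2,6.9,-1],
])

```text
time_s: 3.55
position: [0.5411, 0.3517, 0.0499]
tool_rot: [[-0.196, 0.981, 0.004], [0.981, 0.196, 0.002], [0.001, 0.004, -1.0]]
ft_force: [0.1, 0.1, -0.4]
grip_width: 0.059
gripper_force: 0.0
```

>>> move_arm([
  [0,0,0,0,0,0,-1],
  [0,0,0,0,0,0,-1],
  [0,0,0,0,0,0,-1],
])

```text
time_s: 3.85
position: [0.5394, 0.3511, 0.0484]
tool_rot: [[-0.195, 0.981, -0.0], [0.981, 0.195, 0.0], [0.0, -0.0, -1.0]]
ft_force: [-4.3, -0.9, 6.3]
grip_width: 0.0349
gripper_force: 40.2
```

```bash
python3 -c "
from h import *
go(.5395,.3495,.041,10.9)"
```

```text
row [-0.0, -0.02, 0.37] [-0.16, -0.03, 0.74] t 3.85
```

>>> move_arm([
  [0,0,0,-0.6,0,0,-1],
  [0,0,0,-1.1,0,0,-1],
  [0,0,0,-1.1,0,-1,-1],
  [0,0,0,-1.1,0,-2.5,-1],
  [0,0,0,-1.1,0,-5,-1],
])

```text
time_s: 4.35
position: [0.5413, 0.3408, 0.0971]
tool_rot: [[-0.195, 0.981, -0.002], [0.981, 0.195, 0.001], [0.001, -0.002, -1.0]]
ft_force: [-0.8, 5.4, -1.6]
grip_width: 0.0347
gripper_force: 40.2
```

>>> move_arm([
  [0,0,0,0,0,-3,-1],
  [0,0,0,0,0,-7,-1],
  [0,0,0,0,0,-12,-1],
  [0,0,0,0,0,-14,-1],
  [0,0,0,0,0,-14,-1],
])

```text
time_s: 4.85
position: [0.543, 0.3405, 0.2418]
tool_rot: [[-0.195, 0.981, 0.008], [0.981, 0.195, 0.003], [0.001, 0.008, -1.0]]
ft_force: [0.6, 0.1, -0.8]
grip_width: 0.0345
gripper_force: 40.4
```

```bash
python3 - <<'E'
from m import *
p=env.get_image("scene"); cv2.imwrite("pics/s1.png",cv2.resize(p["color"][60:280,150:400,::-1],(680,598)))
go(.46,0,.25,0); go(.562,-.337,.16,-12.5)
E
```

```text
row [0.21, -0.04, 11.25] [-31.76, -14.7, -1.18] t 4.9
row [0.2, -0.06, 23.75] [-66.8, -11.31, 7.83] t 4.9
```

View pics/s1.png

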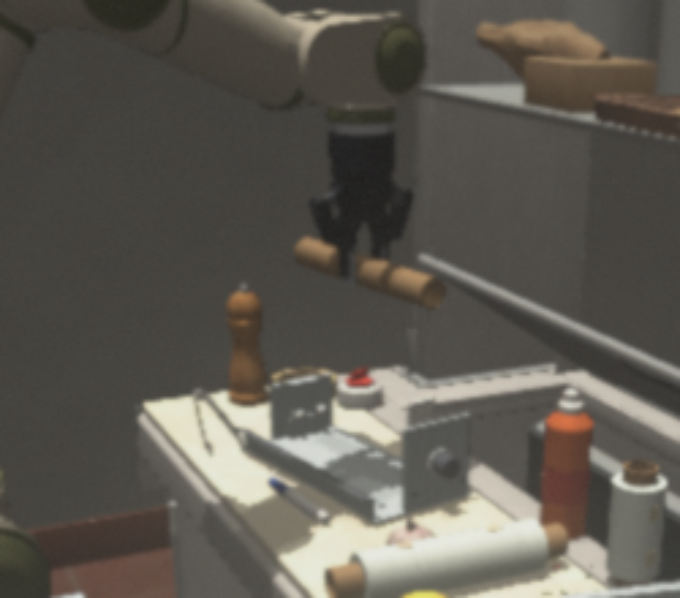

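The core is held level, clear of everything. I'll carry it to the pan.

>>> move_arm([
  [0,0,11,-31.7,-14.7,-1,-1],
  [0,0,11,-31.7,-14.7,-1,-1],
  [0,0,11,-31.7,-14.7,-1,-1],
  [0,0,11,-31.7,-14.7,-1,-1],
  [0,0,11,-31.7,-14.7,-1,-1],
])

```text
time_s: 5.4
position: [0.4817, 0.0956, 0.2428]
tool_rot: [[-0.005, 1.0, -0.003], [1.0, 0.005, -0.0], [-0.0, -0.003, -1.0]]
ft_force: [1.0, -0.7, -0.5]
grip_width: 0.0347
gripper_force: 40.3
```

```bash
python3 -c "
from h import *
go(.48,-.13,.24,-10);go(.562,-.337,.15,-12.5)"
```

```text
row [-0.14, 0.03, 10.28] [-22.56, -0.28, 0.29] t 5.4
row [-0.14, 0.03, 12.78] [-43.29, 7.84, 9.27] t 5.4
```

>>> move_arm([
  [0,0,10,-22.5,0,0,-1],
  [0,0,10,-22.5,0,0,-1],
  [0,0,10,-22.5,0,0,-1],
  [0,0,10,-22.5,0,0,-1],
  [0,0,12.8,-43.3,7.8,5,-1],
])

```text
time_s: 5.9
position: [0.4986, -0.1513, 0.2341]
tool_rot: [[0.219, 0.976, -0.0], [0.976, -0.219, -0.0], [-0.0, -0.0, -1.0]]
ft_force: [1.5, -0.0, -0.3]
grip_width: 0.0347
gripper_force: 40.3
```

```bash
python3 -c "
from h import *
go(.562,-.337,.15,-12.5)"
```

```text
row [-0.02, 0.02, -0.14] [-16.73, 10.25, 8.41] t 5.9
```

>>> move_arm([
  [0,0,0,-16.5,10.2,5,-1],
  [0,0,0,-16.5,10.2,5,-1],
  [0,0,0,-16.5,10.2,5,-1],
  [0,0,0,-16.5,10.2,5,-1],
  [0,0,0,-16.5,10.2,5,-1],
])

```text
time_s: 6.4
position: [0.5628, -0.3368, 0.1786]
tool_rot: [[0.222, 0.975, -0.006], [0.975, -0.222, 0.003], [0.002, -0.006, -1.0]]
ft_force: [-0.8, 1.2, -0.6]
grip_width: 0.0344
gripper_force: 40.4
```

```bash
python3 - <<'E'
from m import *
p=env.get_image("top"); cv2.imwrite("pics/t2.png",cv2.resize(p["color"][150:300,350:540,::-1],(760,600)))
go(.562,-.337,.015,-12.5)
E
```

```text
row [-0.31, -0.14, -0.21] [-0.33, 0.08, 16.51] t 6.45
```

View pics/t2.png

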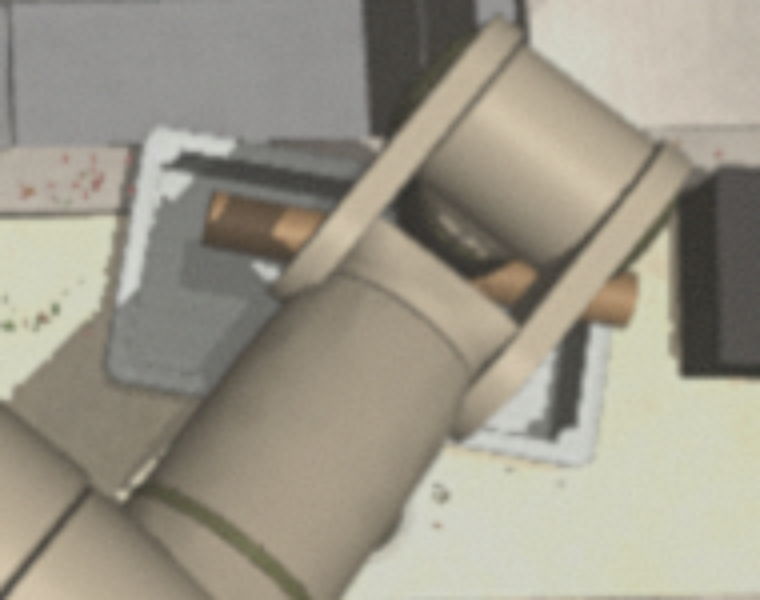

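The picture shows the core over the pan. Its ends are near crop (205,218) and (635,298), and the pan corners are near (155,128), (110,375) and (595,462). I'll convert these to check the centring.

```bash
python3 - <<'E'
from m import *
p=env.get_image("top")
f=lambda c:np.array(c)/4+[350,150]
print(to_z(p,f([[205,218],[635,298]]),.19).mean(0)); C=to_z(p,f([[155,128],[110,375],[595,462]]),.065); print(C,(C[0]+C[2])/2, np.degrees(np.arctan2(*(C[1]-C[2])[:2])))
E
```

```text
[ 0.5625 -0.3433  0.19  ]
[[ 0.6818 -0.2023  0.065 ]
 [ 0.512  -0.1645  0.065 ]
 [ 0.4455 -0.4827  0.065 ]] [ 0.5637 -0.3425  0.065 ] 11.802503163992666
```

>>> move_arm([
  [0,0,0,0,0,5,-1],
  [0,0,0,0,0,9,-1],
  [0,0,0,0,0,12.5,-1],
  [0,0,0,0,0,15.5,-1],
  [0,0,0,0,0,16,-1],
])

```text
time_s: 7.0
position: [0.562, -0.3297, 0.021]
tool_rot: [[0.216, 0.976, -0.005], [0.976, -0.216, 0.005], [0.003, -0.006, -1.0]]
ft_force: [0.1, 1.1, -0.5]
grip_width: 0.0346
gripper_force: 40.4
```

>>> move_arm([
  [0,0,0,0,0,0,-1],
  [0,0,0,0,0,0,0.2],
  [0,0,0,0,0,0,0.5],
  [0,0,0,0,0,0,0.5],
  [0,0,0,0,0,0,0.5],
])

```text
time_s: 7.5
position: [0.5638, -0.3325, 0.0249]
tool_rot: [[0.217, 0.976, 0.001], [0.976, -0.217, -0.001], [-0.001, 0.001, -1.0]]
ft_force: [-0.0, -0.1, -0.6]
grip_width: 0.0642
gripper_force: 0.0
```

>>> move_arm([
  [0,0,0,0,0,-3,0.5],
  [0,0,0,0,0,-7,0.5],
  [0,0,0,0,0,-12,0.5],
  [0,0,0,0,0,-17,0.5],
  [0,0,0,0,0,-21,0.5],
])

```text
time_s: 8.0
position: [0.5636, -0.3323, 0.2378]
tool_rot: [[0.217, 0.976, 0.002], [0.976, -0.217, -0.002], [-0.002, 0.003, -1.0]]
ft_force: [0.4, -0.6, 0.0]
grip_width: 0.0642
gripper_force: 0.0
```

```bash
python3 -c "
from h import *
go(.45,-.15,.22,45);go(.535,.012,.15,88.5)"
```

```text
row [0.1, 0.16, -57.54] [15.33, -15.05, 1.71] t 8.0
row [0.04, 0.21, -101.04] [33.0, -10.29, 8.7] t 8.0
```

>>> move_arm([
  [0,0,-43,22,-9,2,0.5],
  [0,0,-43,22,-9,2,0.5],
  [0,0,-43,22,-9,2,0.5],
  [0,0,-43,22,-9,2,0.5],
  [0,0,-43,22,-9,2,0.5],
])

```text
time_s: 8.5
position: [0.5225, -0.0955, 0.2143]
tool_rot: [[-0.512, 0.859, 0.0], [0.859, 0.512, 0.0], [-0.0, 0.0, -1.0]]
ft_force: [-0.2, 0.3, -0.3]
grip_width: 0.0643
gripper_force: 0.0
```

```bash
python3 - <<'E'
from m import *
p=env.get_image("top")
axis(p,"empty_core",.03); axis(p,"paper_roll",.04); axis(p,"garlic",.03)
r=env.tip_of("empty_core",p); print([ (k["conf"],to_z(p,k["pixel"],.02)[0]) for k in r[:2]])
go(.535,.012,.15,88.5)
E
```

```text
empty_core 0.63 1 rect c [ 0.5584 -0.3474] size [0.2415 0.0384] mean [ 0.5587 -0.3484] line ang 77.0844 
  corners [[0.5120000243186951, -0.460999995470047], [0.550000011920929, -0.4690000116825104], [0.6039999723434448, -0.23399999737739563], [0.5669999718666077, -0.22499999403953552]]
paper_roll 0.65 2 rect c [0.5254 0.0268] size [0.055  0.1998] mean [0.5432 0.0174] line ang -9.226258 
  corners [[0.421999990940094, 0.02800000086426735], [0.6140000224113464, -0.02800000086426735], [0.6290000081062317, 0.02500000037252903], [0.43700000643730164, 0.08100000023841858]]
garlic 0.83 1 rect c [0.4808 0.0711] size [0.0551 0.0498] mean [0.4796 0.0721] line ang -81.74368 
  corners [[0.45500001311302185, 0.04399999976158142], [0.5049999952316284, 0.0430000014603138], [0.5059999823570251, 0.09799999743700027], [0.4569999873638153, 0.0989999994635582]]
[(0.86, array([ 0.558 , -0.3254,  0.02  ])), (0.48, array([0.4225, 0.2656, 0.02  ]))]
row [-0.01, 0.06, -58.14] [8.98, 6.55, 6.44] t 8.75
```

>>> move_arm([
  [0,0,-43,8.5,6.4,3,0.7],
  [0,0,-43,8.5,6.4,3,0.7],
  [0,0,-43,8.5,6.4,3,0.7],
  [0,0,-43,8.5,6.4,3,0.7],
  [0,0,-43,8.5,6.4,3,0.7],
])

```text
time_s: 9.25
position: [0.5363, 0.0068, 0.1838]
tool_rot: [[-0.96, 0.282, -0.0], [0.282, 0.96, -0.0], [-0.0, -0.0, -1.0]]
ft_force: [-0.3, -0.1, 0.6]
grip_width: 0.0722
gripper_force: 0.0
```

```bash
python3 -c "
from h import *
go(.530,.012,.12,88.5)"
```

```text
row [-0.01, -0.0, -14.85] [0.75, 0.32, 6.38] t 9.25
```

>>> move_arm([
  [0,0,-14.8,0.7,0.3,3,0.7],
  [0,0,-14.8,0.7,0.3,6.4,0.7],
  [0,0,-14.8,0.7,0.3,6.4,0.7],
  [0,0,-14.8,0.7,0.3,6.4,0.7],
])

```text
time_s: 9.65
position: [0.5305, 0.0115, 0.1206]
tool_rot: [[-0.999, 0.036, 0.0], [0.036, 0.999, -0.0], [-0.0, -0.0, -1.0]]
ft_force: [-0.4, -0.3, 0.4]
grip_width: 0.0724
gripper_force: 0.0
```

```bash
python3 - <<'E'
from m import *
p=env.get_image("scene"); cv2.imwrite("pics/s3.png",cv2.resize(p["color"][140:310,220:420,::-1],(700,595)))
go(.530,.012,.010,88.5)
E
```

```text
row [-0.02, 0.12, -0.54] [0.12, 0.04, 11.14] t 9.7
```

View pics/s3.png

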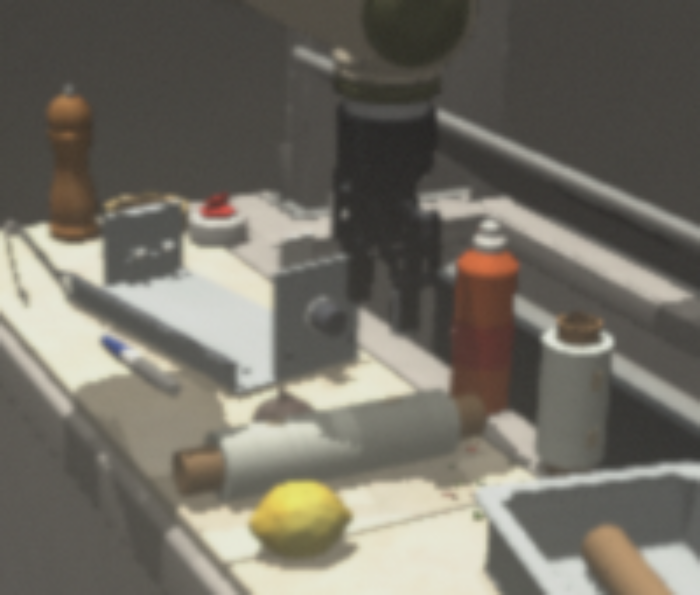

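The gripper is over the roll, with the garlic and spray can clear of the fingers. The core is in the pan. I'll descend and grip.

>>> move_arm([
  [0,0,0,0,0,4,0.7],
  [0,0,0,0,0,7.5,0.7],
  [0,0,0,0,0,10.5,0.7],
  [0,0,0,0,0,10.9,0.7],
  [0,0,0,0,0,10.9,0.7],
], squeeze=80)

```text
time_s: 10.2
position: [0.5307, 0.0122, 0.0122]
tool_rot: [[-0.999, 0.033, 0.001], [0.033, 0.999, -0.0], [-0.001, -0.0, -1.0]]
ft_force: [0.4, -0.4, 1.0]
grip_width: 0.0727
gripper_force: 0.0
```

>>> move_arm([
  [0,0,0,0,0,0,-1],
  [0,0,0,0,0,0,-1],
  [0,0,0,0,0,0,-1],
  [0,0,0,0,0,0,-1],
  [0,0,0,0,0,0,-1],
])

```text
time_s: 10.7
position: [0.5312, 0.0122, 0.0137]
tool_rot: [[-0.999, 0.032, 0.005], [0.032, 0.999, -0.001], [-0.005, -0.001, -1.0]]
ft_force: [-1.8, -1.1, 8.5]
grip_width: 0.0539
gripper_force: 83.1
```

>>> move_arm([
  [0,0,0,0,0,-0.6,-1],
  [0,0,0,0,-1,-0.6,-1],
  [0,0,0,0,-2.4,-0.6,-1],
  [0,0,0,0,-2.4,0,-1],
  [0,0,0,0,-2.4,0.1,-1],
])

```text
time_s: 11.2
position: [0.5299, -0.0139, 0.0135]
tool_rot: [[-0.999, 0.032, 0.003], [0.032, 0.999, -0.004], [-0.004, -0.004, -1.0]]
ft_force: [-14.7, -8.7, 51.6]
grip_width: 0.0537
gripper_force: 89.3
```

>>> move_arm([
  [0,0,0,0,0,0,-1],
  [0,0,0,0,0,0,0.3],
  [0,0,0,0,0,0,0.6],
  [0,0,0,0,0,0,0.6],
  [0,0,0,0,0,0,0.6],
])

```text
time_s: 11.7
position: [0.5288, -0.0116, 0.0096]
tool_rot: [[-0.999, 0.032, -0.001], [0.032, 0.999, 0.0], [0.001, 0.0, -1.0]]
ft_force: [0.0, -0.3, 0.3]
grip_width: 0.068
gripper_force: 0.0
```

```bash
python3 - <<'E'
from m import *
for n in ["top","scene"]:
    p=env.get_image(n)
    axis(p,"paper_roll",.04); axis(p,"lemon",.03); axis(p,"garlic",.03)
cv2.imwrite("pics/s4.png",cv2.resize(p["color"][140:310,220:420,::-1],(700,595)))
go(.490,-.012,.010,88.5)
E
```

```text
paper_roll none
lemon 0.8 2 rect c [ 0.4118 -0.0903] size [0.0606 0.0623] mean [ 0.4116 -0.0902] line ang -11.078372 
  corners [[0.36899998784065247, -0.08299999684095383], [0.4059999883174896, -0.13300000131130219], [0.45500001311302185, -0.09700000286102295], [0.4169999957084656, -0.04699999839067459]]
garlic none
paper_roll 0.97 1 rect c [ 0.4784 -0.0315] size [0.2828 0.1139] mean [ 0.4642 -0.0317] line ang 0.7945357 
  corners [[0.3370000123977661, 0.02500000037252903], [0.3370000123977661, -0.08900000154972076], [0.6200000047683716, -0.08799999952316284], [0.6200000047683716, 0.026000000536441803]]
lemon 0.69 1 rect c [ 0.4092 -0.0907] size [0.1056 0.0702] mean [ 0.4085 -0.0925] line ang 57.28363 
  corners [[0.3540000021457672, -0.12099999934434891], [0.41600000858306885, -0.15399999916553497], [0.4650000035762787, -0.05999999865889549], [0.40299999713897705, -0.02800000086426735]]
garlic 0.65 1 rect c [0.4787 0.0767] size [0.0883 0.0514] mean [0.4753 0.0723] line ang 53.25376 
  corners [[0.43700000643730164, 0.04699999839067459], [0.48399999737739563, 0.026000000536441803], [0.5199999809265137, 0.10599999874830246], [0.4740000069141388, 0.12800000607967377]]
row [0.0, -0.01, -0.29] [3.9, -0.18, -0.0] t 12.1
```

View pics/s4.png

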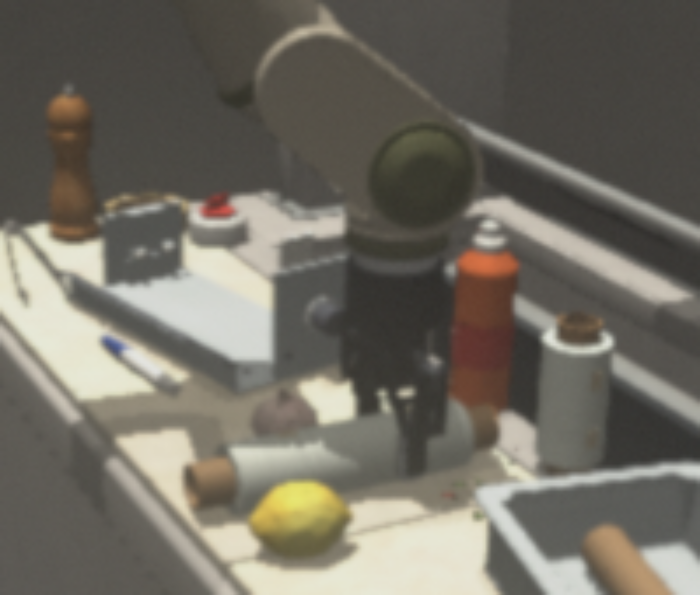

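The roll is down and about 2.5 cm clear of the garlic. I'll slide to mid-length and grip again.

>>> move_arm([
  [0,0,0,2,0,0,0.6],
  [0,0,0,4,0,0,0.6],
  [0,0,0,4,0,0,0.6],
  [0,0,0,4,0,0,-1],
  [0,0,0,4,0,0,-1],
], squeeze=70)

```text
time_s: 12.6
position: [0.4897, -0.0104, 0.0108]
tool_rot: [[-1.0, 0.031, 0.0], [0.031, 1.0, -0.0], [-0.0, -0.0, -1.0]]
ft_force: [-4.7, 0.6, 10.0]
grip_width: 0.0542
gripper_force: 72.2
```

>>> move_arm([
  [0,0,0,0,0,0,-1],
  [0,0,0,0,0,0,-1],
  [0,0,0,0,0,0,-1],
])

```text
time_s: 12.9
position: [0.4898, -0.0103, 0.0108]
tool_rot: [[-1.0, 0.031, 0.0], [0.031, 1.0, -0.0], [-0.0, -0.0, -1.0]]
ft_force: [-5.3, -0.9, 11.3]
grip_width: 0.0541
gripper_force: 72.2
```

>>> move_arm([
  [0,0,0,0,0,-2,-1],
  [0,0,0,0,0,-6,-1],
  [0,0,0,0,0,-11,-1],
  [0,0,0,0,0,-16,-1],
  [0,0,0,0,0,-20,-1],
])

```text
time_s: 13.4
position: [0.4899, -0.0102, 0.2132]
tool_rot: [[-1.0, 0.031, 0.003], [0.031, 1.0, -0.001], [-0.003, -0.001, -1.0]]
ft_force: [0.7, -0.4, -3.3]
grip_width: 0.0542
gripper_force: 74.9
```

```bash
python3 - <<'E'
from m import *
go(.46,.15,.25,45); go(.5395,.3495,.25,10.9)
p=env.get_image("scene"); cv2.imwrite("pics/s5.png",cv2.resize(p["color"][80:270,200:440,::-1],(758,600)))
E
```

```text
row [0.03, 0.17, 43.21] [3.48, 15.92, -3.7] t 13.4
row [0.08, 0.16, 77.31] [-3.84, 36.11, -3.7] t 13.4
```

View pics/s5.png

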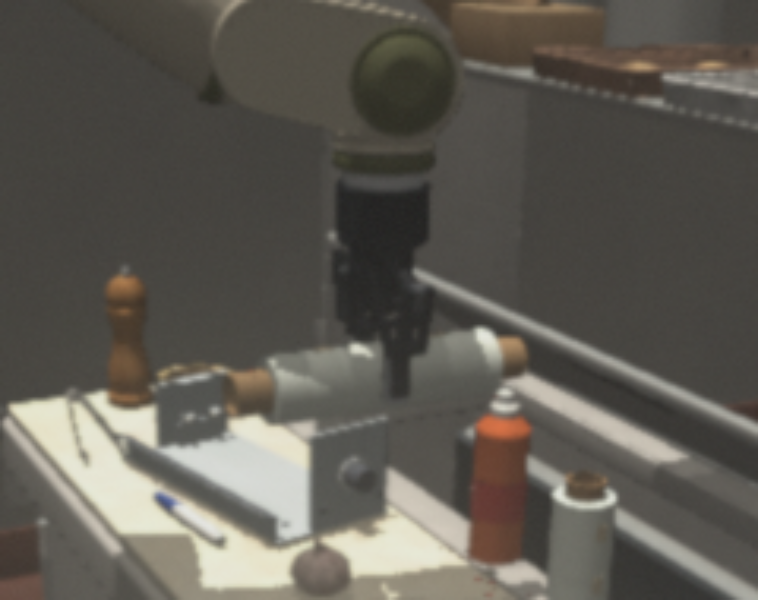

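The roll is held level near mid-length. I'll carry it over the dispenser.

>>> move_arm([
  [0,0,43,3.5,16,-3,-1],
  [0,0,43,3.5,16,-3,-1],
  [0,0,43,3.5,16,-3,-1],
  [0,0,43,3.5,16,-3,-1],
  [0,0,43,3.5,16,-3,-1],
])

```text
time_s: 13.95
position: [0.4589, 0.1543, 0.2407]
tool_rot: [[-0.747, 0.665, 0.001], [0.665, 0.747, 0.001], [-0.0, 0.002, -1.0]]
ft_force: [0.3, -0.5, -2.3]
grip_width: 0.0543
gripper_force: 75.5
```

```bash
python3 - <<'E'
from m import *
go(.5395,.3495,.24,10.9)
E
```

```text
row [0.11, -0.01, 37.39] [6.97, 19.94, 0.11] t 13.95
```

>>> move_arm([
  [0,0,37.4,7,19.9,0,-1],
  [0,0,37.4,7,19.9,0,-1],
  [0,0,37.4,7,19.9,0,-1],
  [0,0,37.4,7,19.9,0,-1],
  [0,0,37.4,7,19.9,0,-1],
])

```text
time_s: 14.45
position: [0.5398, 0.3502, 0.2384]
tool_rot: [[-0.188, 0.982, -0.001], [0.982, 0.188, 0.001], [0.001, -0.001, -1.0]]
ft_force: [0.0, -0.9, -1.7]
grip_width: 0.0543
gripper_force: 75.4
```

>>> move_arm([
  [0,0,0,0,0,0,-1],
  [0,0,0,0,0,0,-1],
])

```text
time_s: 14.65
position: [0.539, 0.3461, 0.2392]
tool_rot: [[-0.192, 0.981, -0.001], [0.981, 0.192, -0.001], [-0.0, -0.001, -1.0]]
ft_force: [1.2, -0.7, -2.1]
grip_width: 0.0541
gripper_force: 75.4
```

```bash
python3 - <<'E'
from m import *
go(.5395,.3495,.145,10.9)
p=env.get_image("top"); q=env.get_image("scene")
a=cv2.resize(p["color"][190:290,110:260,::-1],(600,400),interpolation=3)
cv2.imwrite("pics/t6.png",a)
E
```

```text
row [-0.07, 0.03, 0.19] [0.33, 0.13, 9.42] t 14.65
```

View pics/t6.png

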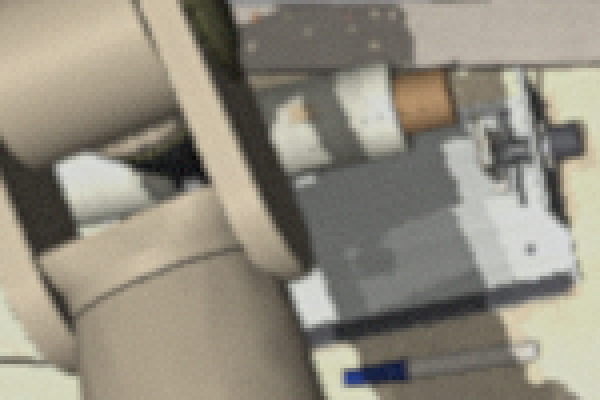

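```bash
python3 - <<'E'
from m import *
p=env.get_image("top"); f=lambda c:np.array(c)/4+[110,190]
hsv=cv2.cvtColor(p["color"],cv2.COLOR_RGB2HSV)
br=(hsv[...,1]>80)&(hsv[...,0]<22); w=br[200:225,205:230]
v,u=np.nonzero(w); print("brown px",u.min()+205,u.max()+205,v.min()+200,v.max()+200,[(k+205,(v[u==k]+200).min(),(v[u==k]+200).max()) for k in np.unique(u)])
a=np.radians(100.9); d=np.array([np.cos(a),np.sin(a)]); n=np.array([d[1],-d[0]]); c=np.array([.5395,.3495])
for uv,z in [([455,97],.240),([455,97],.256),([395,110],.256)]:
    X=to_z(p,f([uv]),z)[0][:2]; print(X,"along",(X-c)@d,"across",(X-c)@n)
s=env.observe()["position"][:2]; print("tcp along",(s-c)@d,(s-c)@n)
E
```

```text
brown px 209 223 207 223 [(np.int64(209), np.int64(209), np.int64(215)), (np.int64(210), np.int64(209), np.int64(219)), (np.int64(211), np.int64(209), np.int64(221)), (np.int64(212), np.int64(209), np.int64(223)), (np.int64(213), np.int64(209), np.int64(222)), (np.int64(214), np.int64(208), np.int64(222)), (np.int64(215), np.int64(208), np.int64(222)), (np.int64(216), np.int64(208), np.int64(221)), (np.int64(217), np.int64(208), np.int64(221)), (np.int64(218), np.int64(208), np.int64(221)), (np.int64(219), np.int64(207), np.int64(221)), (np.int64(220), np.int64(207), np.int64(221)), (np.int64(221), np.int64(207), np.int64(220)), (np.int64(222), np.int64(212), np.int64(220)), (np.int64(223), np.int64(215), np.int64(220))]
[0.568  0.2175] along -0.13498076625394181 across 0.0030220787274474062
[0.5647 0.2146] along -0.13726285934397164 across -0.0007511711566225759
[0.5578 0.2497] along -0.10143836469404383 across -0.0008534826595618298
tcp along -0.004125423195180812 -0.001361073338927146
```

The roll is centred over the cradle to within a few mm. I'll descend to the top of the plate, then ease down and toward -y while watching force.

>>> move_arm([
  [0,0,0,0,0.1,4,-1],
  [0,0,0,0,0.1,8,-1],
  [0,0,0,0,0.1,9.5,-1],
  [0,0,0,0,0.1,9.5,-1],
])

```text
time_s: 15.2
position: [0.539, 0.345, 0.143]
tool_rot: [[-0.19, 0.982, -0.004], [0.982, 0.19, -0.002], [-0.001, -0.005, -1.0]]
ft_force: [-0.6, 0.4, -2.6]
grip_width: 0.054
gripper_force: 75.5
```

>>> move_arm([
  [0,0,0,-0.3,0,0.6,-1],
  [0,0,0,-0.6,0,1.2,-1],
  [0,0,0,-0.9,0,1.8,-1],
  [0,0,0,-0.9,0,1.8,-1],
])

```text
time_s: 15.6
position: [0.5418, 0.3368, 0.1269]
tool_rot: [[-0.19, 0.982, -0.0], [0.982, 0.19, -0.001], [-0.001, -0.0, -1.0]]
ft_force: [-0.3, -0.5, -0.5]
grip_width: 0.0541
gripper_force: 75.5
```

```bash
cat > st.py <<'E'
from h import *
np.set_printoptions(precision=4,suppress=True)
s=env.observe();a=np.radians(100.9); d=np.array([np.cos(a),np.sin(a)]); n=np.array([d[1],-d[0]]); c=np.array([.5395,.3495])
P=s["position"];F=s["ft_force"]; R=np.array(s["tool_rot"])
print("along",(P[:2]-c)@d,"across",(P[:2]-c)@n,"rollz",P[2]+.017,"F along/across/z",F[:2]@d,F[:2]@n,F[2],"yaw",np.degrees(np.arctan2(R[1,1],R[0,1])),"torque",s["wrist_torque"])
E
python3 st.py
```

```text
along -0.012928584947326622 across -0.00019193682882251903 rollz 0.14391058728940703 F along/across/z -0.47212981355329103 -0.3522846539343101 -0.4630930959193153 yaw 10.9601210850395 torque [-0.2995 -0.0236 -0.034 ]
```

>>> move_arm([
  [0,0,0,0.1,0,0.8,-1],
  [0,0,0,0.1,0,1.6,-1],
  [0,0,0,0.1,0,2.4,-1],
  [0,0,0,0.1,0,2.8,-1],
  [0,0,0,0.1,0,2.8,-1],
])

```text
time_s: 16.1
position: [0.5411, 0.3385, 0.0982]
tool_rot: [[-0.191, 0.982, -0.001], [0.982, 0.191, -0.0], [-0.0, -0.001, -1.0]]
ft_force: [-1.0, 0.5, 1.0]
grip_width: 0.0537
gripper_force: 76.0
```

```bash
python3 st.py
```

```text
along -0.01106627297089096 across -0.0005388171564538438 rollz 0.11518925146633048 F along/across/z 0.7186707672563458 -0.8565076732367892 1.0094219458232967 yaw 10.99507673709051 torque [-0.2382  0.0161 -0.036 ]
```

>>> move_arm([
  [0,0,0,-0.2,0,0,-1],
  [0,0,0,-0.4,0,0,-1],
  [0,0,0,-0.4,0,0,-1],
])

```text
time_s: 16.4
position: [0.5424, 0.3342, 0.0993]
tool_rot: [[-0.19, 0.982, 0.0], [0.982, 0.19, -0.0], [-0.0, 0.0, -1.0]]
ft_force: [0.2, 0.5, 1.5]
grip_width: 0.0539
gripper_force: 76.0
```

```bash
cat > seg.py <<'E'
from h import *
from st import c,d,n
p=env.get_image("scene"); r=env.outline_of("paper_roll",p)
print([(k["conf"],np.round(k["bbox"],1)) for k in r])
z=P=None
from st import P
ctr=np.r_[P[:2],P[2]+.017]; D=np.r_[d,0]
print("pred ends core",proj(p,[ctr-D*.13,ctr+D*.13,ctr-D*.1,ctr+D*.1]).round(1).tolist())
print("plate top/cheek pred",proj(p,[np.r_[c-d*.12,.116],np.r_[c-d*.13,.11],np.r_[c+d*.13,.0845],np.r_[c+d*.13,.11]]).round(1).tolist())
cv2.imwrite("pics/s7.png",cv2.resize(p["color"][170:270,215:345,::-1],(780,600),interpolation=3))
E
python3 seg.py
```

```text
along -0.015619073982560957 across -5.096196340947571e-05 rollz 0.1163442123484283 F along/across/z 0.49985049140164395 0.2616580571290674 1.457227060413284 yaw 10.969056494969402 torque [-0.3999 -0.0567  0.043 ]
[(0.97, array([286.2, 200.4,  50.2,  17.1]))]
pred ends core [[308.6, 210.9], [263.4, 191.1], [302.8, 208.4], [268.0, 193.1]]
plate top/cheek pred [[303.6, 208.9], [305.5, 211.5], [261.2, 198.6], [261.0, 191.7]]
```

View pics/s7.png

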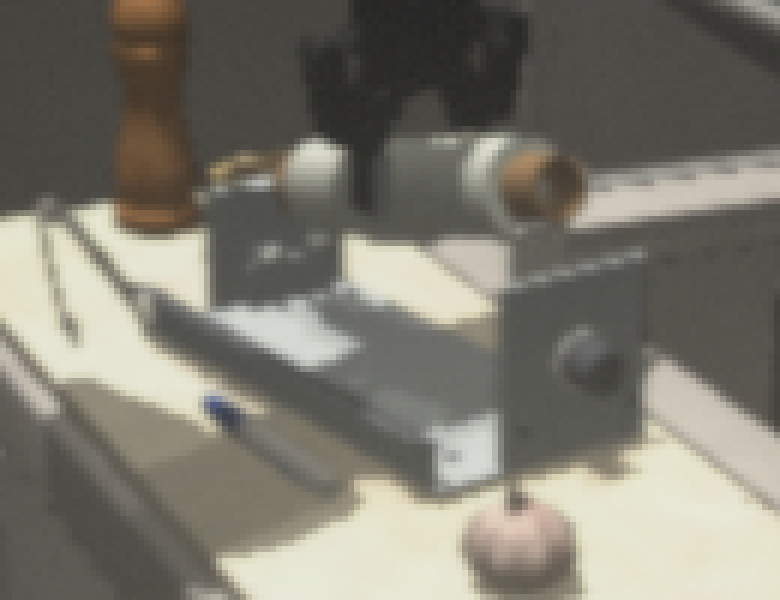

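The last picture shows the roll has slipped in the grip. Its -y end is up, around crop (548,187), riding on the plate's top edge, and its +y end is low. The fixed wall is only about lip height. I'll level the roll by pressing its +y end on top of the lip, then enter against the flat face as described.

>>> move_arm([
  [0,0,0,0,0,-3,-1],
  [0,0,0,0,0,-4,-1],
  [0,0,0,3.2,0,-4,-1],
  [0,0,0,3.2,0,-4,-1],
  [0,0,0,3.2,0,-4,-1],
])

```text
time_s: 17.0
position: [0.5356, 0.3662, 0.1383]
tool_rot: [[-0.192, 0.981, -0.001], [0.981, 0.192, -0.0], [-0.0, -0.001, -1.0]]
ft_force: [0.6, -0.5, -1.3]
grip_width: 0.0538
gripper_force: 75.4
```

```bash
python3 st.py; cat > tilt.py <<'E'
from h import *
from scipy.optimize import least_squares
from st import c,d,P
# fit pitch + centre shift of roll from both ends of scene-mask (projected silhouette bbox)
def pts(s,pitch,zc):
    D=np.r_[d*np.cos(pitch),np.sin(pitch)]; N=np.r_[d[1],-d[0],0]; U=np.cross(N,D); C=np.r_[c+d*s,zc]; t=np.linspace(0,2*np.pi,40)
    o=[]
    for h,r in ((.13,.018),(.1,.028)):
        for e in (-h,h): o.append(C+D*e+r*(np.cos(t)[:,None]*N+np.sin(t)[:,None]*U))
    return np.vstack(o)
def m(p,k):
    r=env.outline_of("paper_roll",p)
    if not r: return None
    b=r[k]["bbox"]; print(p["R"][0][0].round(2),r[k]["conf"],np.round(b,1)); return r[k]["mask"]
p=env.get_image("scene"); M=m(p,0)
s0=(P[:2]-c)@d; z0=P[2]+.017
best=[]
for pi in np.radians(np.arange(-20,20.1,.5)):
  for dz in (-.004,-.002,0,.002,.004):
   for ds in np.arange(-.006,.0061,.003):
    h=cv2.convexHull(proj(p,pts(s0+ds,pi,z0+dz)).astype(np.float32)); I=np.zeros((480,640),np.uint8); cv2.fillConvexPoly(I,np.round(h*16).astype(np.int32),1,shift=4)
    best.append(((I[M]==0).sum()*2+((I>0)&~M).sum()*.5,np.degrees(pi),dz,ds))
best.sort(); print("score,pitch(+y end up),dz,ds",best[:3])
E
python3 tilt.py
```

```text
along 0.017120942363444323 across -0.0006488997334417166 rollz 0.1553366768414109 F along/across/z -0.6274472363522235 0.47411427573562853 -1.3206960059362172 yaw 11.046304800789514 torque [-0.0533  0.0167 -0.0085]
along 0.017120942363444323 across -0.0006488997334417166 rollz 0.1553366768414109 F along/across/z -0.6274472363522235 0.47411427573562853 -1.3206960059362172 yaw 11.046304800789514 torque [-0.0533  0.0167 -0.0085]
0.88 0.58 [281.2 186.2  51.9  15.9]
score,pitch(+y end up),dz,ds [(np.float64(80.0), np.float64(-14.0), -0.002, np.float64(0.003000000000000001)), (np.float64(84.0), np.float64(-14.0), -0.002, np.float64(0.0)), (np.float64(84.5), np.float64(-14.500000000000002), -0.002, np.float64(0.0))]
```

>>> move_arm([
  [0,0,0,0,0,1.5,-1],
  [0,0,0,0,0,2.5,-1],
  [0,0,0,0,0,3.4,-1],
  [0,0,0,0,0,4.2,-1],
  [0,0,0,0,0,4.8,-1],
])

```text
time_s: 17.6
position: [0.5364, 0.3659, 0.0909]
tool_rot: [[-0.19, 0.982, 0.001], [0.982, 0.19, 0.0], [0.0, 0.001, -1.0]]
ft_force: [-0.1, -0.2, 4.0]
grip_width: 0.054
gripper_force: 75.8
```

```bash
python3 tilt.py | tail -3
```

```text
along 0.016678037160277798 across 4.721710957567221e-05 rollz 0.1079396907243479 F along/across/z -0.2054691509899139 -0.10205362058891561 4.047911407731762 yaw 10.965380421823692 torque [0.4347 0.1345 0.0139]
0.88 0.7 [278.9 201.6  50.9  26.8]
score,pitch(+y end up),dz,ds [(np.float64(133.5), np.float64(-4.0), -0.002, np.float64(0.003000000000000001)), (np.float64(134.0), np.float64(-3.5), -0.002, np.float64(0.003000000000000001)), (np.float64(134.0), np.float64(-2.5), -0.002, np.float64(0.003000000000000001))]
```

>>> move_arm([
  [0,0,0,0,0,0.2,-1],
  [0,0,0,0,0,0.4,-1],
  [0,0,0,0,0,0.5,-1],
  [0,0,0,0,0,0.5,-1],
  [0,0,0,0,0,0.2,-1],
])

```text
time_s: 18.2
position: [0.5359, 0.366, 0.0888]
tool_rot: [[-0.191, 0.982, -0.001], [0.982, 0.191, -0.0], [0.0, -0.001, -1.0]]
ft_force: [0.5, 1.5, -0.8]
grip_width: 0.054
gripper_force: 75.8
```

```bash
python3 tilt.py | tail -3
```

```text
along 0.016876576829617577 across -0.0004157047745448632 rollz 0.10584177739927546 F along/across/z 1.3350322745318495 0.7793806803948226 -0.755642618210829 yaw 10.985784425736123 torque [ 0.2745  0.0395 -0.0175]
0.88 0.7 [277.2 201.6  46.8  26.4]
score,pitch(+y end up),dz,ds [(np.float64(171.0), np.float64(-4.0), 0, np.float64(0.003000000000000001)), (np.float64(172.0), np.float64(-2.5), 0, np.float64(0.003000000000000001)), (np.float64(172.5), np.float64(-3.0000000000000004), 0, np.float64(0.003000000000000001))]
```

>>> move_arm([
  [0,0,0,-0.5,0,-0.1,-1],
  [0,0,0,-1.0,0,-0.1,-1],
  [0,0,0,-1.5,0,-0.1,-1],
  [0,0,0,-1.8,0,-0.1,-1],
  [0,0,0,-1.8,0,-0.1,-1],
])

```text
time_s: 18.8
position: [0.5394, 0.348, 0.0899]
tool_rot: [[-0.19, 0.982, -0.001], [0.982, 0.19, 0.0], [0.0, -0.001, -1.0]]
ft_force: [-1.7, 3.4, -1.5]
grip_width: 0.0539
gripper_force: 75.7
```

```bash
python3 tilt.py | tail -3
```

```text
along -0.001509857539111331 across -0.0003481325640987946 rollz 0.10694136363867358 F along/across/z 3.6271192935053063 -1.065769889720105 -1.5064454372474547 yaw 10.957713297075683 torque [ 0.6578  0.2478 -0.1014]
0.88 0.83 [280.4 202.6  46.1  27.1]
score,pitch(+y end up),dz,ds [(np.float64(141.5), np.float64(-3.5), -0.002, np.float64(0.006)), (np.float64(145.0), np.float64(-3.0000000000000004), -0.002, np.float64(0.003000000000000001)), (np.float64(146.5), np.float64(-3.0000000000000004), -0.002, np.float64(0.006))]
```

>>> move_arm([
  [0,0,0,-0.4,0,0,-1],
  [0,0,0,-0.8,0,0,-1],
  [0,0,0,-1.2,0,0,-1],
  [0,0,0,-1.2,0,0,-1],
])

```text
time_s: 19.3
position: [0.5418, 0.3361, 0.0899]
tool_rot: [[-0.19, 0.982, -0.001], [0.982, 0.19, -0.0], [0.0, -0.001, -1.0]]
ft_force: [-2.3, 4.7, -2.7]
grip_width: 0.054
gripper_force: 75.6
```

```bash
python3 st.py
```

```text
along -0.013615944684156625 across -0.00029234796065747364 rollz 0.10691446156692493 F along/across/z 5.064529920179147 -1.3457479768123208 -2.6899516470966653 yaw 10.95510166288097 torque [ 0.9018  0.2553 -0.0925]
```

>>> move_arm([
  [0,0,0,-0.15,0,0,-1],
  [0,0,0,-0.3,0,0,-1],
  [0,0,0,-0.3,0,0,-1],
])

```text
time_s: 19.6
position: [0.5422, 0.3336, 0.09]
tool_rot: [[-0.19, 0.982, -0.0], [0.982, 0.19, 0.0], [0.0, -0.0, -1.0]]
ft_force: [-1.9, 4.3, -2.4]
grip_width: 0.0541
gripper_force: 75.6
```

```bash
python3 st.py
```

```text
along -0.016154248323901124 across -0.00033612942615510074 rollz 0.10697899834492637 F along/across/z 4.5812784786846 -1.0018628424880456 -2.3867062374292876 yaw 10.977878049996173 torque [ 0.883   0.3289 -0.1173]
```

>>> move_arm([
  [0,0,0,-0.2,0,0,-1],
  [0,0,0,-0.2,0,0,-1],
])

```text
time_s: 19.8
position: [0.5426, 0.3316, 0.09]
tool_rot: [[-0.19, 0.982, -0.0], [0.982, 0.19, 0.0], [0.0, -0.0, -1.0]]
ft_force: [-2.3, 4.9, -2.4]
grip_width: 0.0544
gripper_force: 75.6
```

>>> move_arm([
  [0,0,0,-0.2,0,0,-1],
  [0,0,0,-0.2,0,0,-1],
])

```text
time_s: 20.0
position: [0.5427, 0.3312, 0.0902]
tool_rot: [[-0.191, 0.982, -0.0], [0.982, 0.191, 0.003], [0.003, 0.0, -1.0]]
ft_force: [-3.1, 10.8, -2.4]
grip_width: 0.0541
gripper_force: 75.5
```

```bash
python3 st.py
```

```text
along -0.018615498650301154 across -0.0003619718594398422 rollz 0.10722447716397022 F along/across/z 11.200558244455811 -1.049904571228542 -2.3881763673106455 yaw 10.999322976875877 torque [ 1.9513  0.6089 -0.1694]
```

The plate hit its stop at about -18.5 mm. I'll back off to about -11.5 mm and lower.

>>> move_arm([
  [0,0,0,0.85,0,0,-1],
  [0,0,0,0.85,0,0.8,-1],
  [0,0,0,0.85,0,1.6,-1],
  [0,0,0,0.85,0,2.4,-1],
  [0,0,0,0.85,0,2.4,-1],
])

```text
time_s: 20.5
position: [0.5412, 0.3378, 0.0648]
tool_rot: [[-0.191, 0.982, -0.001], [0.982, 0.191, -0.001], [-0.0, -0.002, -1.0]]
ft_force: [-0.9, 4.3, -0.4]
grip_width: 0.0542
gripper_force: 75.5
```

```bash
python3 st.py
```

```text
along -0.01186130339800911 across -0.0005223445455362826 rollz 0.08184142179980551 F along/across/z 4.434213064230027 -0.055663144222850444 -0.41176223626006614 yaw 10.99125870027685 torque [ 0.7721  0.1631 -0.0598]
```

```bash
python3 tilt.py | tail -3
```

```text
along -0.01186130339800911 across -0.0005223445455362826 rollz 0.08184142179980551 F along/across/z 4.434213064230027 -0.055663144222850444 -0.41176223626006614 yaw 10.99125870027685 torque [ 0.7721  0.1631 -0.0598]
0.88 0.96 [281.5 210.6  41.6  25.8]
score,pitch(+y end up),dz,ds [(np.float64(191.5), np.float64(-5.0), -0.002, np.float64(0.006)), (np.float64(194.5), np.float64(-5.5), -0.002, np.float64(0.006)), (np.float64(195.0), np.float64(-6.000000000000001), -0.002, np.float64(0.006))]
```

>>> move_arm([
  [0,0,0,0,0,0.5,-1],
  [0,0,0,0,0,1.0,-1],
  [0,0,0,0,0,1.4,-1],
  [0,0,0,0,0,1.4,-1],
])

```text
time_s: 21.0
position: [0.5414, 0.3379, 0.0515]
tool_rot: [[-0.191, 0.982, -0.001], [0.982, 0.191, -0.0], [-0.0, -0.001, -1.0]]
ft_force: [-1.4, 5.4, -1.4]
grip_width: 0.0543
gripper_force: 75.5
```

```bash
python3 tilt.py | tail -3
```

```text
along -0.011789762084212473 across -0.0003335804850382789 rollz 0.06849941617497907 F along/across/z 5.616350217076916 -0.3789439776736551 -1.354045114660218 yaw 10.991343151876116 torque [ 0.6674  0.1375 -0.0072]
0.88 0.92 [280.6 213.8  43.2  22.3]
score,pitch(+y end up),dz,ds [(np.float64(205.5), np.float64(-4.5), -0.002, np.float64(0.006)), (np.float64(207.0), np.float64(-4.0), -0.002, np.float64(0.006)), (np.float64(207.0), np.float64(-4.0), 0, np.float64(0.006))]
```

>>> move_arm([
  [0,0,0,0,0,0.3,-1],
  [0,0,0,0,0,0.6,-1],
  [0,0,0,0,0,0.8,-1],
  [0,0,0,0,0,0.8,-1],
])

```text
time_s: 21.5
position: [0.5414, 0.338, 0.044]
tool_rot: [[-0.191, 0.982, -0.0], [0.982, 0.191, 0.0], [0.0, -0.0, -1.0]]
ft_force: [-2.1, 3.8, 0.8]
grip_width: 0.0545
gripper_force: 75.8
```

```bash
python3 st.py
```

```text
along -0.011693112110051845 across -0.0002861012526426353 rollz 0.06102034484586087 F along/across/z 4.117579477358984 -1.3680882915422345 0.8081560686664315 yaw 10.991331105490021 torque [0.9778 0.3912 0.1936]
```

>>> move_arm([
  [0,0,0,0,0,0.1,-1],
  [0,0,0,0,0,0.2,-1],
  [0,0,0,0,0,0.2,-1],
])

```text
time_s: 21.8
position: [0.5414, 0.338, 0.0425]
tool_rot: [[-0.191, 0.982, -0.0], [0.982, 0.191, 0.0], [0.0, -0.0, -1.0]]
ft_force: [-4.1, 3.0, 5.5]
grip_width: 0.0537
gripper_force: 76.5
```

```bash
python3 st.py
```

```text
along -0.011671326482235796 across -0.0003451170764936242 rollz 0.059483385964209434 F along/across/z 3.7526576562396294 -3.4665349722379637 5.530860460283646 yaw 10.988503844693762 torque [0.9088 0.8164 0.2343]
```

>>> move_arm([
  [0,0,0,0,0,0.1,-1],
  [0,0,0,0,0,0.2,-1],
  [0,0,0,0,0,0.2,-1],
])

```text
time_s: 22.1
position: [0.5413, 0.338, 0.0421]
tool_rot: [[-0.191, 0.982, 0.001], [0.982, 0.191, 0.0], [0.0, 0.001, -1.0]]
ft_force: [-8.4, 0.0, 18.0]
grip_width: 0.0542
gripper_force: 77.9
```

```bash
python3 st.py
```

```text
along -0.011612848268379314 across -0.00036804886634976693 rollz 0.059053196765833024 F along/across/z 1.615490943658655 -8.281943593115832 17.987517747492436 yaw 10.985874339194643 torque [0.5078 1.4601 0.1245]
```

>>> move_arm([
  [0,0,0,0,-0.1,0,-1],
  [0,0,0,0,-0.1,-0.1,-1],
  [0,0,0,0,-0.1,-0.1,-1],
  [0,0,0,0,-0.1,-0.1,-1],
  [0,0,0,0,-0.1,-0.1,-1],
])

```text
time_s: 22.6
position: [0.5411, 0.338, 0.0422]
tool_rot: [[-0.19, 0.982, 0.002], [0.982, 0.19, 0.001], [0.001, 0.002, -1.0]]
ft_force: [-3.2, 3.0, 8.5]
grip_width: 0.0543
gripper_force: 76.3
```

```bash
python3 st.py
```

```text
along -0.011622641185846754 across -0.0006131124439249158 rollz 0.05916187868678101 F along/across/z 3.5794371600735317 -2.5766936100480633 8.50635557290635 yaw 10.963071353491882 torque [0.9298 0.5331 0.1009]
```

>>> move_arm([
  [0,0,0,0.3,0,0,-1],
  [0,0,0,0.6,0,0,-1],
  [0,0,0,0.9,0,0,-1],
  [0,0,0,1.1,0,0,-1],
  [0,0,0,1.1,0,0,-1],
])

```text
time_s: 23.1
position: [0.539, 0.3486, 0.0421]
tool_rot: [[-0.19, 0.982, 0.002], [0.982, 0.19, 0.0], [-0.0, 0.002, -1.0]]
ft_force: [-2.5, 1.4, 9.1]
grip_width: 0.054
gripper_force: 76.5
```

```bash
python3 st.py
```

```text
along -0.000831139550312966 across -0.0006574146638886574 rollz 0.059124432637730845 F along/across/z 1.8457012046314876 -2.202064056129991 9.060797672465226 yaw 10.96406363457034 torque [ 0.7077  0.5714 -0.0519]
```

>>> move_arm([
  [0,0,0,0,0,0,0.45],
  [0,0,0,0,0,0,0.6],
  [0,0,0,0,0,0,0.8],
  [0,0,0,0,0,0,0.8],
  [0,0,0,0,0,0,0.8],
])

```text
time_s: 23.6
position: [0.5384, 0.3484, 0.0409]
tool_rot: [[-0.191, 0.982, -0.0], [0.982, 0.191, -0.0], [-0.0, -0.0, -1.0]]
ft_force: [0.7, -0.1, 0.8]
grip_width: 0.077
gripper_force: 0.0
```

>>> move_arm([
  [0,0,0,0,0,-2,0.8],
  [0,0,0,0,0,-6,0.8],
  [0,0,0,0,0,-11,0.8],
  [0,0,0,0,0,-16,0.8],
  [0,0,0,0,0,-17,0.8],
])

```text
time_s: 24.1
position: [0.54, 0.3493, 0.2177]
tool_rot: [[-0.191, 0.982, 0.01], [0.982, 0.191, 0.004], [0.002, 0.011, -1.0]]
ft_force: [0.5, -0.3, 0.2]
grip_width: 0.0769
gripper_force: 0.0
```

```bash
python3 -c "
from h import *
go(.35,.35,.24,30)"
```

```text
row [0.63, -0.01, -19.01] [3.7, -18.61, -2.42] t 24.1
```

Next I'll move the arm aside and check the fit numerically, since the picture-viewing budget is nearly used up.

>>> move_arm([
  [0,0,0,3,-24,-2,0.8],
  [0,0,0,3,-24,-2,0.8],
  [0,0,0,3,-24,-2,0.8],
  [0,0,0,3,-24,-2,0.8],
  [0,0,0,3,-24,-2,0.8],
])

```text
time_s: 24.6
position: [0.2946, 0.3317, 0.2308]
tool_rot: [[-0.191, 0.982, -0.001], [0.982, 0.191, -0.0], [-0.0, -0.001, -1.0]]
ft_force: [0.0, 0.7, 0.5]
grip_width: 0.0768
gripper_force: 0.0
```

```bash
python3 - <<'E'
from m import *
a=np.radians(100.9); d=np.array([np.cos(a),np.sin(a)]); n=np.array([d[1],-d[0]]); c=np.array([.5390,.3495])
for nm in ("top","scene"):
    p=env.get_image(nm); r=env.outline_of("paper_roll",p)
    if not r: print(nm,"none"); continue
    M=r[0]["mask"]; print(nm,r[0]["conf"],r[0]["bbox"],M.sum())
    if nm=="top": axis(p,"paper_roll",.065); axis(p,"empty_core",.03)
    h=lambda k,D:(k[0],)
    best=[]
    for s in np.arange(-.012,.0121,.002):
      for pi in np.radians(np.arange(-8,8.1,1)):
        for z in (.058,.06,.062,.066,.072):
          D=np.r_[d*np.cos(pi),np.sin(pi)];N=np.r_[n,0];U=np.cross(N,D);C=np.r_[c+d*s,z];t=np.linspace(0,2*np.pi,40)
          I=np.zeros((480,640),np.uint8)
          for L,R in ((.13,.018),(.1,.028)):
            P=np.vstack([C+D*e+R*(np.cos(t)[:,None]*N+np.sin(t)[:,None]*U) for e in (-L,L)])
            cv2.fillConvexPoly(I,np.round(cv2.convexHull(proj(p,P).astype(np.float32))*16).astype(np.int32),1,shift=4)
          best.append(((M&(I==0)).sum()*2+(~M&(I>0)).sum(),s,np.degrees(pi),z))
    best.sort(); print(np.array(best[:3]).round(4).tolist())
cv2.imwrite("pics/f.png",cv2.resize(p["color"][180:260,215:345,::-1],(780,480),interpolation=3))
p=env.get_image("top")
hsv=cv2.cvtColor(p["color"],cv2.COLOR_RGB2HSV); br=(hsv[...,1]>70)&(hsv[...,0]<22)
# brown stubs and white paper extents sampled along the axis in top view (z=.07)
for s in np.arange(-.140,.1401,.005):
    if abs(s)<.09: continue
    u,v=proj(p,[np.r_[c+d*s,.078]])[0]; print(round(s,3),p["color"][int(round(v)),int(round(u))].tolist(),end=" ")
E
```

```text
top 0.6 [187.1, 236.6, 98.6, 37.1] 1886
paper_roll 0.6 1 rect c [0.5394 0.3475] size [0.0612 0.256 ] mean [0.539  0.3478] line ang -79.29305 
  corners [[0.48399999737739563, 0.46700000762939453], [0.5339999794960022, 0.2160000056028366], [0.593999981880188, 0.2280000001192093], [0.5440000295639038, 0.4790000021457672]]
empty_core 0.93 3 rect c [ 0.5623 -0.3361] size [0.2653 0.0376] mean [ 0.562  -0.3363] line ang 77.08732 
  corners [[0.5149999856948853, -0.460999995470047], [0.5509999990463257, -0.4699999988079071], [0.6100000143051147, -0.210999995470047], [0.5730000138282776, -0.2029999941587448]]
[[152.0, -0.004, -2.0, 0.062], [153.0, -0.004, -1.0, 0.06], [153.0, -0.004, 0.0, 0.062]]
scene 0.8 [279.9, 216.5, 41.2, 25.4] 691
[[210.0, 0.01, -1.0, 0.058], [214.0, 0.008, -1.0, 0.058], [219.0, 0.01, 0.0, 0.058]]
-0.14 [60, 61, 58] -0.135 [178, 178, 178] -0.13 [160, 151, 136] -0.125 [175, 143, 107] -0.12 [175, 140, 106] -0.115 [173, 140, 104] -0.11 [174, 141, 101] -0.105 [159, 132, 102] -0.1 [191, 192, 187] -0.095 [212, 213, 208] 0.09 [208, 211, 208] 0.095 [211, 215, 209] 0.1 [188, 168, 144] 0.105 [179, 145, 108] 0.11 [180, 145, 108] 0.115 [180, 147, 109] 0.12 [119, 97, 75] 0.125 [189, 193, 187] 0.13 [193, 195, 192] 0.135 [205, 205, 184] 0.14 [205, 207, 185]
```

```bash
python3 - <<'E'
from h import *
p=env.get_image("scene"); q=env.get_image("top")
w=env.outline_of("empty_core",q); print(env.observe()["time_s"])
for o,z in [("garlic",0),("spray_can",0),("lemon",0),("ramekin",0),("short_roll",.065),("pen",0)]:
    r=env.tip_of(o,q); print(o,[(k["conf"],to_z(q,k["pixel"],z)[0][:2].round(3).tolist()) for k in r[:1]])
# roll symmetry: paper edges along axis, subpixel
a=np.radians(100.9); d=np.array([np.cos(a),np.sin(a)]); c=np.array([.539,.3495])
s=np.arange(-.14,.1401,.001); uv=proj(q,np.c_[c+s[:,None]*d,np.full(len(s),.082)]).astype(np.float32)
sat=cv2.remap(q["color"].astype(np.float32),uv[:,:1],uv[:,1:],1)[:,0]; x=sat[:,0]-sat[:,2]
print([round(float(s[i]),3) for i in range(1,len(s)) if (x[i]>32)!=(x[i-1]>32)])
E
```

```text
25.1
garlic [(0.86, [0.482, 0.077])]
spray_can [(0.94, [0.679, 0.082])]
lemon [(0.84, [0.423, -0.088])]
ramekin [(0.82, [0.425, -0.324])]
short_roll [(0.76, [0.664, -0.069])]
pen [(0.8, [0.422, 0.272])]
[-0.129, -0.103, 0.099, 0.12]
```

The roll's paper edges are at -103 mm and +99 mm along the axis, with the lip edge at +120 mm. The lip edge sits 123 mm from home, so the roll is home within about 1 mm. The bystanders are where they were to within the measuring error, and the core is in the pan. I'll hand the job in.

```bash
python3 -c "
from rig import env
print(env.close_job())"
```

```text
the job is handed in; nothing more can be done
None
```

I put the empty core in the scrap pan, loaded the long roll home under the lip and released it, and handed the job in at about 25 s; the hand-in returned no verdict, so I don't know whether it passed.

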